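# Unlock the loaded specimen tray and present the open lock to the reader

## Robot

A 6-joint arm with a two-finger parallel gripper is mounted at the origin on the work surface. World frame = base frame: x ahead of the robot, y to its left, z up, the work surface at z = 0. Lengths are in m, angles in rad, forces in N, time in s.
With the tool pointing down it reaches from about 0.225 to 0.875 m from the base axis. Payload 3.4 kg.
Tool frame: the origin (TCP) lies midway between the tips of the shut fingers; the grasp point (between the pads) lies 19 mm behind it; z points along the fingers, y is the line along which they close (so a half turn about z gives the same grasp; the last joint's range is limited). The gripper opens to 85 mm and grips with 20 to 120 N. Pads are 22 mm wide; open, the fingers measure 114 mm over their backs; the gripper's body (76 mm by 85 mm) begins 54 mm behind the grasp point. The pads swing forward as they close: fully open they stand 13 mm farther back than shut.
Start: joints at [-1.224, 0.276, 1.505, -0, 1.361, -0.121], TCP at [0.259, -0.513, 0.204] pointing down, gripper open.
Joint ranges: [-2.89, 2.89], [-0.75, 2.08], [0.22, 2.7], [-1.18, 4.32], [0.11, 2.71], [-2.7, 2.7]. Speed limits (rad/s): [2.57, 2.57, 3.14, 3.14, 3.14, 3.14].

## Interface

Orientations are given as a unit quaternion [w, x, y, z].
In Python, from rig import * gives the robot as it stands.
- The arm moves only by the tool apply_moves, never from a script. Its argument "steps" is one flat list of numbers, 4 for each row, row after row: the shift along the world's x, y, z in cm, then the turn about the world's z in degrees. A call has 1 to 8 rows; each row is the pose to reach, as a shift and turn from the pose commanded when the call began; what a row does not reach only later rows make up. A row lasts 1/12 s, in which the tool goes at most 41.7 mm and 7.16 degrees, less where a joint would pass 70% of its speed; a pose out of reach is approached as far as the arm can. A call with a gripper value outside its range is refused whole. "jaw" is the closure in counts, from 0 (fully open) to 255 (shut), set as the call begins (left out, the last holds). The fingers move at their own pace and stop on an object; "newtons" is the grip in N (left out, the last holds). Time passes only in rows, so rows that repeat a pose let the fingers close. It gives the time, the measured TCP pose, the force, the opening and the grip force at its end, in the units of the state.
- get_state(): the state, without advancing time (a new reading comes with each control period).
- get_image(name): name is "scene" or "top" or "wrist"; returns the picture (480x640x3 uint8, red, green, blue); there is no depth.
- calibration(name): a dict with "fx", "fy", "cx", "cy" (pixels), "xyz" and "rotation" of the camera in the world. Camera axes: x right, y up, looking along -z (the intrinsics and any distortion apply to the point x, -y, -z); pixel columns grow to the right and rows downward; lengths in m; the calibration is good to about 2 mm. The wrist camera is an equidistant fisheye: a pixel r from the principal point sees the ray r / f radians off the axis. A picture is of the moment at which its call begins: read the wrist's pose just before it. calibration takes no time and is no camera call; for the wrist camera it gives the pose at the moment of the call.
- sign_off(): hands the job in; it is judged then, once.
The state is a dict: "clock": time; "qpos": joint angles; "qd": joint speeds; "effort": joint torques, N m; "position": TCP position; "ee_rot": TCP orientation; "contact_force": force on the tool from outside, world axes, zero at the start; "moment": the same for the moment, N m; "width": finger opening in m; "gripper_force": force on a finger pad.
Only numpy, scipy, OpenCV 4.12 (cv2) and the standard library are available. Lean on these libraries where they do the work, as an engineer would, in place of code of your own. Each camera call takes 0.05 s, during which the arm holds its last target. There are 200 camera calls.

## Task

One of the two locked transport trays holds the round rack with tubes in it, the other an empty rack. On the tray with the tubes, turn the lock's dial through its clicks until its nose points along the ridge to the shackle, pull the shackle straight out to its stop while the lock sits in its seat, then take the lock off and show it to the bench reader: finish while holding it still in the gripper, shackle out, level with the dial up, about 10 cm above the middle of the reader's glass. Do not force a shackle; leave the other lock shut in its place and the other things on the table where they are.

Things in the scene. Friction and masses are not known exactly. Their poses are not given: they have to be found in the camera images.
- tray_1: Fixed transport tray, one of two alike. Origin on the table under its lock seat; x points from seat to tray box (x 75 to 215 mm, 140 wide, 87 high, wire grille). Lock lies on a plinth 20 mm high, 56 wide in x, between two end stops 8 mm high, 2 mm clear of its y faces. Steel hasp leaf: y 37 to 43 mm, from x 9 mm to the box, 49.5 mm high over the table, with an 18 mm eye round the shackle's inner leg
- lock_1_mid (a point): Centre of the steel body of the lock on tray_1: 62 (x) by 70 (y) by 30 mm high, flat, dial up, 35 mm above the table. Axes as the tray's; shackle leaves through +y. Sides can be gripped across x (62 mm; 44 mm free to the tray box). Shackle in: its inner leg in the hasp eye ties the lock down. Shackle fully out: leg is clear, lock lifts straight up between the stops
- dial_1_grip (a point): Grip point of the dial's bar, on the dial's axis, 75 mm above the table (8 mm below the bar's top), 10 mm to -y of the lock's centre; turns with the dial. Bar 13 mm thick, 38 long, 28 tall (its foot 5 mm above the lock's top face). Its +y points along the bar to the pointed nose; grip across its x
- dial_1 (a joint): Dial angle (rad), counter-clockwise from above positive, relative to the lock. Light clicks (up to 0.1 Nm) every 0.524 rad (30 degrees): 0, 0.524 and so on. It opens only at 0 (within about 0.15): nose towards the shackle, in line with the short ridge on the lock's top. Stops at -2.7 and 2.7. Elsewhere a pin blocks the shackle after 2 mm
- shackle_1 (a joint): How far the shackle is drawn out along the lock's +y (m): 0 shut, 0.032 fully out at its stop. It slides with about 3 N of friction and stays where left; do not force it
- shackle_1_bow (a point): Middle of the bow (cross-bar) of the U shackle: 9 mm round bar along the lock's x, straight for 27 mm, legs 46 mm apart; 35 mm above the table, only the table below. Axes as the lock's; moves with the shackle. Inside the U: 42 mm from hasp leaf to bow when shut, 37 mm between the legs; free outside
- tray_2: Fixed transport tray, one of two alike. Origin on the table under its lock seat; x points from seat to tray box (x 75 to 215 mm, 140 wide, 87 high, wire grille). Lock lies on a plinth 20 mm high, 56 wide in x, between two end stops 8 mm high, 2 mm clear of its y faces. Steel hasp leaf: y 37 to 43 mm, from x 9 mm to the box, 49.5 mm high over the table, with an 18 mm eye round the shackle's inner leg
- lock_2_mid (a point): Centre of the steel body of the lock on tray_2: 62 (x) by 70 (y) by 30 mm high, flat, dial up, 35 mm above the table. Axes as the tray's; shackle leaves through +y. Sides can be gripped across x (62 mm; 44 mm free to the tray box). Shackle in: its inner leg in the hasp eye ties the lock down. Shackle fully out: leg is clear, lock lifts straight up between the stops
- dial_2_grip (a point): Grip point of the dial's bar, on the dial's axis, 75 mm above the table (8 mm below the bar's top), 10 mm to -y of the lock's centre; turns with the dial. Bar 13 mm thick, 38 long, 28 tall (its foot 5 mm above the lock's top face). Its +y points along the bar to the pointed nose; grip across its x
- dial_2 (a joint): Dial angle (rad), counter-clockwise from above positive, relative to the lock. Light clicks (up to 0.1 Nm) every 0.524 rad (30 degrees): 0, 0.524 and so on. It opens only at 0 (within about 0.15): nose towards the shackle, in line with the short ridge on the lock's top. Stops at -2.7 and 2.7. Elsewhere a pin blocks the shackle after 2 mm
- shackle_2 (a joint): How far the shackle is drawn out along the lock's +y (m): 0 shut, 0.032 fully out at its stop. It slides with about 3 N of friction and stays where left; do not force it
- shackle_2_bow (a point): Middle of the bow (cross-bar) of the U shackle: 9 mm round bar along the lock's x, straight for 27 mm, legs 46 mm apart; 35 mm above the table, only the table below. Axes as the lock's; moves with the shackle. Inside the U: 42 mm from hasp leaf to bow when shut, 37 mm between the legs; free outside
- rack_full: Round grey rack, 110 mm across, 28 mm high, with eight white capped tubes standing in it (tops 58 mm above its underside), sitting in one of the two trays, 145 mm from that tray's origin along x. Fixed; origin at the centre of its underside
- rack_empty: The same rack with eight empty holes, in the other tray. Origin at the centre of its underside
- reader_glass (a point): Centre of the square glass on top of the fixed black bench reader (100 by 100 by 40 mm high), 41 mm above the table; z up
- reagent_bottle: Loose amber bottle, 56 mm across, 140 mm tall, a bystander; origin at its underside
- tip_box: Loose blue box with clear lid, 100 by 75 by 66 mm, a bystander; origin at its underside
- marker_pen: Loose pen, 14 mm thick, 120 mm long, lying, a bystander; origin at its underside
- specimen_jar: Loose small white jar, 48 mm across, 55 mm tall, a bystander; origin at its underside
- tube_block: Loose black tube block, 60 by 120 by 55 mm, a bystander; origin at its underside
- glove_carton: Loose paper carton, 120 by 220 by 65 mm, a bystander; origin at its underside
- weighing_bowl: Loose shallow white bowl, 90 mm across, 35 mm high, a bystander; origin at its underside
- lock_1: The whole loose combination lock on tray_1 with dial and shackle, about 0.4 to 0.6 kg; origin at the centre of its underside
- lock_2: The whole loose combination lock on tray_2 with dial and shackle, about 0.4 to 0.6 kg; origin at the centre of its underside
Mind the look-alikes: they are no part of the job. What is shaped like the lock_1 but green or purple is not meant.

How it is judged:
By the outcome, as a careful person would: the job done as asked, in the order asked, and still so for the second after the job is handed in, while the arm keeps its last pose, push and grip.
It also fails if it takes over 72 s, if anything falls off the work surface, if the arm or the gripper's body presses on something with over 40 N, if the wrist force passes 120 N, or if a joint passes its speed limit or range.

## Working session

There is one attempt and no reset: what is moved stays moved. The work goes in short steps, Python scripts to look and compute and a tool call to move; the robot and the scene stay as the last step left them, time stands still between calls to the robot, and variables do not carry over. Pictures are saved under pics/ and viewed, at most 10 in all, crops included, and the job is handed in when it is done.

Besides the shell and the picture viewer there is one more tool, called as name(argument=value, ...) on one line, values as JSON. apply_moves: Moves the arm, as the interface text tells. Its arguments: {"type":"object","properties":{"steps":{"type":"array","items":{"type":"number"}},"jaw":{"type":"number"},"newtons":{"type":"number"}},"required":["steps"]}

```bash
mkdir -p pics; cat > h.py <<'E'
from rig import *
import numpy as np, cv2
def snap(n,f):
    c=calibration(n); im=get_image(n); cv2.imwrite(f'pics/{f}.png',im[:,:,::-1]); np.save(f'pics/{f}.npy',im)
    import pickle; pickle.dump(c,open(f'pics/{f}.pkl','wb')); return c,im
def load(f):
    import pickle; return pickle.load(open(f'pics/{f}.pkl','rb')),np.load(f'pics/{f}.npy')
def ray(c,u,v,fish=False):
    x=(u-c['cx'])/c['fx']; y=(v-c['cy'])/c['fy']
    if fish:
        r=np.hypot(x,y); s=np.sin(r)/r if r>1e-9 else 1; d=np.array([x*s,-y*s,-np.cos(r)])
    else: d=np.array([x,-y,-1.])
    return np.array(c['xyz']),np.array(c['rotation'])@d
def onz(c,u,v,z,fish=False):
    o,d=ray(c,u,v,fish); return o+d*(z-o[2])/d[2]
E
python3 - <<'E'
from h import *
for n in ('top','scene'):
    c,_=snap(n,n); print(n,c)
s=get_state(); print(s)
E
```

```text
top {'fx': 593.0929184946016, 'fy': 593.0929184946016, 'cx': 307.17058533500784, 'cy': 234.52552268063155, 'xyz': array([0.2866048 , 0.01446428, 1.88837636]), 'rotation': array([-0.69625944, -0.0432672 ,  0.04660968,  0.71496733])}
scene {'fx': 617.6557045431404, 'fy': 617.6557045431404, 'cx': 319.20497606582506, 'cy': 243.9067054755177, 'xyz': array([ 1.09410224, -1.0980698 ,  1.11227422]), 'rotation': array([0.87836096, 0.41533873, 0.10289242, 0.21304673])}
{'clock': 0.1, 'qpos': array([-1.22400393e+00,  2.76515399e-01,  1.50597071e+00,  3.55143077e-06,
        1.36067771e+00, -1.20993509e-01]), 'qd': array([-0.0007994 , -0.0019239 , -0.0036987 , -0.00164186,  0.00128042,
       -0.00011188]), 'effort': array([ 5.32447521e-04, -4.17703593e+01, -2.46405119e+01, -2.51923502e-04,
        5.78629100e-03, -3.85637421e-06]), 'position': array([ 0.25910671, -0.51276527,  0.20344983]), 'ee_rot': array([-7.80779290e-04,  9.72771300e-01,  2.31765789e-01, -8.67784973e-05]), 'contact_force': array([0.50663517, 0.02873694, 0.34308378]), 'moment': array([-0.06261458,  0.04872792,  0.02046811]), 'gripper_force': 0.0, 'width': 0.08537063922738546}
```

View pics/top.png

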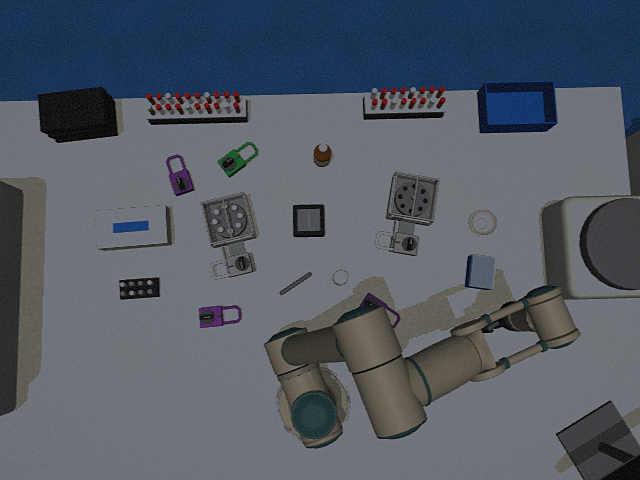

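View pics/scene.png

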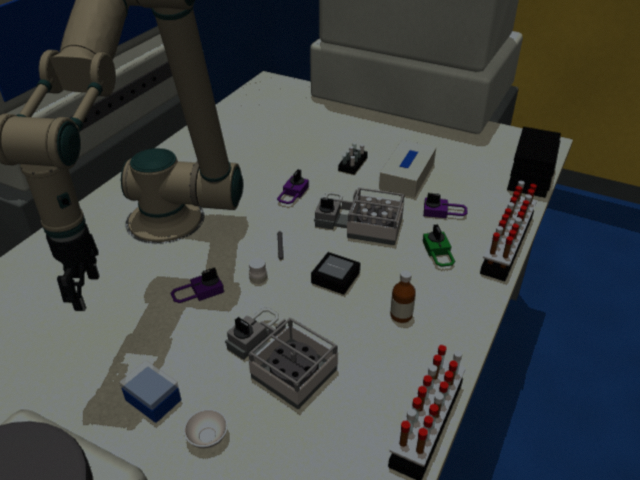

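The top view shows two grey trays. The left one (rack at 228,218, lock at 240,263, shackle bow near 213,269) seems to hold white tubes. The right one (rack at 413,197, lock at 404,243) shows dark holes. The purple locks (180,178; 220,315; 380,308) and the green one (238,158) are decoys. I'll confirm in one enlarged crop.

```bash
python3 - <<'E'
s=open('h.py').read()
s=s.replace("np.array(c['rotation'])@d","Rotation.from_quat(np.array(c['rotation'])[[1,2,3,0]]).as_matrix()@d" ).replace("import numpy as np, cv2","import numpy as np, cv2\nfrom scipy.spatial.transform import Rotation")
open('h.py','w').write(s)
E
python3 - <<'E'
from h import *
c,im=load('top')
a=im[180:290,190:270]; b=im[160:270,370:450]
o=np.clip(np.hstack([a,b]).astype(float)*1.8,0,255).astype(np.uint8)
cv2.imwrite('pics/crop1.png',cv2.resize(o,None,fx=5,fy=5,interpolation=cv2.INTER_CUBIC)[:,:,::-1])
for n,u,v,z in [('lock',240,263,.05),('bow',213,269,.035),('tray',228,218,.05),('reader',309,221,.041),('lock2',404,243,.05)]: print(n,onz(c,u,v,z).round(3))
E
```

```text
lock [0.438 0.213 0.05 ]
bow [0.423 0.3   0.035]
tray [0.58  0.249 0.05 ]
reader [ 0.565 -0.004  0.041]
lock2 [ 0.487 -0.299  0.05 ]
```

View pics/crop1.png

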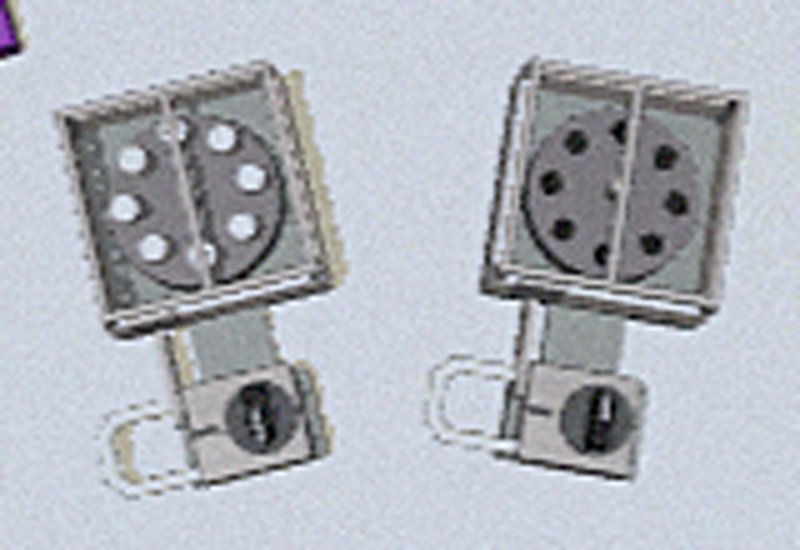

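The crop confirms it: the left tray (tubes) is the target and the right one is empty. Moving above the left lock to look from near.

apply_moves(steps=[18,70,7,77,18,70,7,77,18,70,7,77,18,70,7,77,18,70,7,77,18,70,7,77,18,70,7,77,18,70,7,77], jaw=0)

```text
clock: 0.77
position: [0.3416, -0.1898, 0.2363]
ee_rot: [-0.0, 0.741, 0.672, 0.0]
contact_force: [0.7, 0.6, 0.1]
width: 0.0854
gripper_force: 0.0
```

apply_moves(steps=[8,38,3,19.5,8,38,3,19.5,8,38,3,19.5,8,38,3,19.5,8,38,3,19.5,8,38,3,19.5,8,38,3,19.5,8,38,3,19.5])

```text
clock: 1.43
position: [0.4099, 0.1354, 0.2621]
ee_rot: [0.0, 0.618, 0.786, -0.0]
contact_force: [1.4, 0.4, -0.3]
width: 0.0851
gripper_force: 0.0
```

apply_moves(steps=[1,2,0,0,1,2,0,0,1,2,0,0,1,2,0,0])

```text
clock: 1.77
position: [0.4197, 0.1527, 0.2615]
ee_rot: [-0.0, 0.618, 0.786, -0.001]
contact_force: [-0.9, 0.3, -0.0]
width: 0.0855
gripper_force: 0.0
```

```bash
python3 - <<'E'
from h import *
c,_=snap('wrist','w1'); s=get_state(); print(c,s['position'],s['ee_rot'],s['qpos'].round(2))
E
```

```text
{'fx': 371.64829954431775, 'fy': 371.64829954431775, 'cx': 315.96067050971493, 'cy': 242.14993640301878, 'xyz': array([0.40304273, 0.22360198, 0.43192394]), 'rotation': array([ 0.98288858, -0.14148905, -0.0157257 ,  0.11689131])} [0.419761   0.15233027 0.2616688 ] [-1.61268240e-04  6.18736374e-01  7.85598380e-01 -6.77278590e-04] [ 0.19  0.05  1.65 -0.    1.45 -0.04]
```

View pics/w1.png

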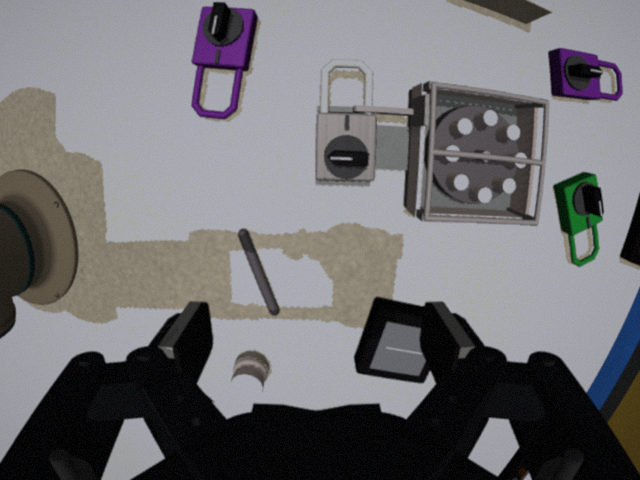

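The wrist view shows the lock on the tube tray: body about (317–376, 110–184), ridge (347,122), dial (347,157) with its bar nearly along image x, hasp at (385,109), and bow at about (347,64). I need a crop to find the nose end.

```bash
python3 - <<'E'
from h import *
c,im=load('w1')
o=np.clip(im[50:195,300:420].astype(float)*1.6,0,255).astype(np.uint8)
g=cv2.resize(o[55:140,10:85],None,fx=7,fy=7,interpolation=cv2.INTER_CUBIC)
cv2.imwrite('pics/crop2.png',g[:,:,::-1])
# dark bar mask
r=im[105:190,310:385].astype(int).sum(2)
m=(r<60).astype(np.uint8); n,l,st,ce=cv2.connectedComponentsWithStats(m); i=1+st[1:,4].argmax()
ys,xs=np.where(l==i); print(st[i],ce[i]+[310,105],cv2.minAreaRect(np.c_[xs+310,ys+105].astype(np.float32)))
# light body (top face) contour
for thr in (300,350,400): print(thr,(r>thr).sum())
print(np.round(onz(c,347,64,.035,1),3))
E
```

```text
[ 18  46  39  16 233] [351.68240343 158.15879828] ((347.0603332519531, 157.97413635253906), (38.28676223754883, 14.152008056640625), 3.3664605617523193)
300 4450
350 3577
400 2605
[0.416 0.307 0.035]
```

View pics/crop2.png

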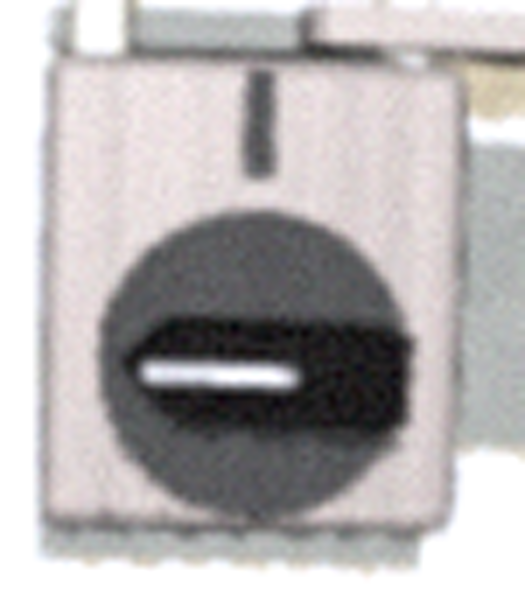

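The crop shows the nose to the left, perpendicular to the ridge, i.e. towards lock −x. The dial is at +90°, so it needs −90° (clockwise, 3 clicks). Working out the pose from the body corners.

```bash
python3 - <<'E'
from h import *
c,im=load('w1')
P=lambda x,y,z: onz(c,310+x/7,105+y/7,z,1)
a,b,d,e=[P(*q,.05) for q in((50,58),(460,65),(42,525),(447,525))]
print([p.round(4) for p in(a,b,d,e)])
print('w',np.linalg.norm(b-a),np.linalg.norm(e-d),'h',np.linalg.norm(a-d),np.linalg.norm(b-e))
x=(b-a)+(e-d); y=(a-d)+(b-e)
print('ang x',np.degrees(np.arctan2(x[1],x[0])),'y',np.degrees(np.arctan2(y[1],y[0]))-90,'mid',(a+b+d+e)/4)
n,t=P(135,365,.083),P(408,378,.083); print('bar mid',(n+t)/2,'ang nose',np.degrees(np.arctan2(*(n-t)[[1,0]])),np.linalg.norm(n-t))
print('disc',P(255,365,.055),'bow',onz(c,347,64,.0395,1),'reader from top',0)
E
```

```text
[array([0.3979, 0.2464, 0.05  ]), array([0.4558, 0.2604, 0.05  ]), array([0.4129, 0.1792, 0.05  ]), array([0.4712, 0.1938, 0.05  ])]
w 0.059593149227650806 0.060050140176807904 h 0.06881075059779564 0.06834440002157
ang x 13.844447183822345 y 12.773482517661222 mid [0.43446933 0.21996423 0.05      ]
bar mid [0.43701866 0.21071213 0.083     ] ang nose -168.4243801304006 0.036703510628019013
disc [0.43712443 0.20990979 0.055     ] bow [0.4153964  0.30617875 0.0395    ] reader from top 0
```

apply_moves(steps=[1.7,5.8,-9,90,1.7,5.8,-9,90,1.7,5.8,-9,90,1.7,5.8,-9,90,1.7,5.8,-9,90,1.7,5.8,-9,90,1.7,5.8,-9,90,1.7,5.8,-9,90])

```text
clock: 2.48
position: [0.4372, 0.2096, 0.172]
ee_rot: [-0.0, 0.164, 0.986, -0.0]
contact_force: [0.6, -0.1, -0.7]
width: 0.0854
gripper_force: 0.0
```

apply_moves(steps=[0,0,0,32.7,0,0,0,32.7,0,0,0,32.7,0,0,0,32.7,0,0,0,32.7,0,0,0,32.7,0,0,0,32.7])

```text
clock: 3.07
position: [0.4373, 0.21, 0.1722]
ee_rot: [-0.0, -0.116, 0.993, -0.0]
contact_force: [1.4, 1.0, -0.2]
width: 0.0853
gripper_force: 0.0
```

```bash
cat > st.py <<'E'
from h import *
s=get_state(); w,x,y,z=s['ee_rot']; R=Rotation.from_quat([x,y,z,w]).as_matrix()
print(s['clock'],s['position'].round(4),'tool y',np.degrees(np.arctan2(R[1,1],R[0,1])).round(2),'tz',R[:,2].round(4),s['qpos'].round(2),s['contact_force'].round(1),s['moment'].round(2),s['width'],s['gripper_force'])
E
python3 st.py
```

```text
3.0667 [0.4373 0.21   0.1722] tool y 103.37 tz [-0.e+00 -1.e-04 -1.e+00] [ 0.3   0.16  1.74 -0.    1.24 -1.5 ] [ 1.4  1.  -0.2] [0.02 0.01 0.06] 0.08530381834838276 0.0
```

apply_moves(steps=[0,0,-4,0,0,0,-8,0,0,0,-10,0,0,0,-11.2,0,0,0,-11.2,0,0,0,-11.2,0])

```text
clock: 3.57
position: [0.4372, 0.2107, 0.0598]
ee_rot: [-0.001, -0.117, 0.993, -0.0]
contact_force: [0.4, -0.0, 0.2]
width: 0.0857
gripper_force: 0.0
```

apply_moves(steps=[0,0,0,0,0,0,0,0,0,0,0,0,0,0,0,0,0,0,0,0,0,0,0,0,0,0,0,0,0,0,0,0], jaw=255, newtons=30)

```text
clock: 4.23
position: [0.4374, 0.2113, 0.0601]
ee_rot: [0.0, -0.118, 0.993, 0.0]
contact_force: [-0.5, 0.4, -0.1]
width: 0.0001
gripper_force: 0.0
```

```bash
python3 st.py
```

```text
4.2333 [0.4374 0.2113 0.0601] tool y 103.59 tz [ 1.e-04  2.e-04 -1.e+00] [ 0.31  0.27  1.91  0.    0.96 -1.5 ] [-0.5  0.4 -0.1] [-0.01  0.02  0.01] 0.00014924548876501617 0.0
```

The fingers shut on nothing, so I need a look.

```bash
python3 - <<'E'
from h import *
c,a=snap('wrist','w2'); c2,b=snap('scene','s2')
o=np.clip(np.hstack([cv2.resize(a,(480,360)),cv2.resize(b[150:270,270:370],(300,360),interpolation=cv2.INTER_CUBIC)]).astype(float)*1.5,0,255).astype(np.uint8)
cv2.imwrite('pics/v2.png',o[:,:,::-1]); print(c['xyz'])
E
```

```text
[0.36764284 0.1955079  0.23054455]
```

View pics/v2.png

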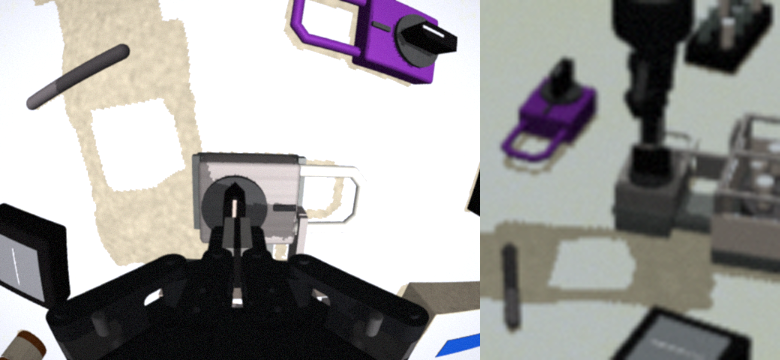

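```bash
python3 - <<'E'
from h import *
c,im=load('w2')
def proj(p):
    R=Rotation.from_quat(np.array(c['rotation'])[[1,2,3,0]]).as_matrix(); d=R.T@(np.array(p)-c['xyz']); d[1:]*=-1
    th=np.arctan2(np.hypot(*d[:2]),d[2]); k=th/np.hypot(*d[:2]); return c['cx']+c['fx']*d[0]*k, c['cy']+c['fy']*d[1]*k
for p in [(.4374,.2113,.060),(.4374,.2113,.079),(.4370,.2105,.083),(.4185,.2064,.083),(.4370,.2105,.055)]: print(p,np.round(proj(p),1))
g=cv2.resize(im[200:400,230:430],None,fx=2.9,fy=2.9,interpolation=cv2.INTER_CUBIC)
cv2.imwrite('pics/v3.png',np.clip(g[:,:,::-1].astype(float)*2.2,0,255).astype(np.uint8))
E
```

```text
(0.4374, 0.2113, 0.06) [313.7 283.6]
(0.4374, 0.2113, 0.079) [313.5 299.9]
(0.437, 0.2105, 0.083) [311.9 302.6]
(0.4185, 0.2064, 0.083) [312.5 262. ]
(0.437, 0.2105, 0.055) [312.4 278.8]
```

View pics/v3.png

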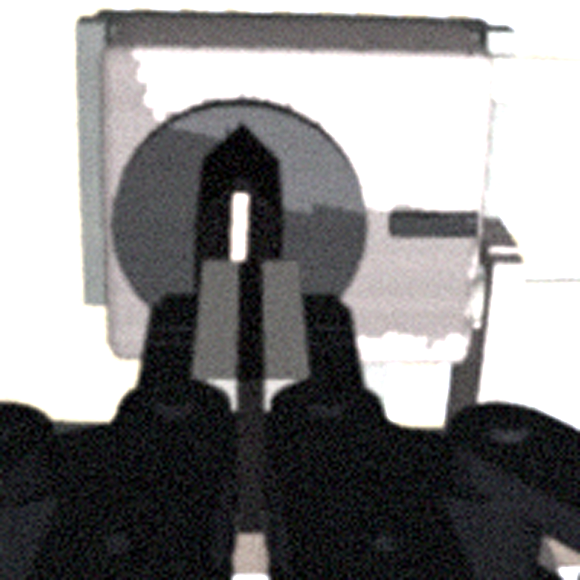

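```bash
python3 - <<'E'
from h import *
c,im=load('w2'); T=np.array([.4374,.2113,.0601]); a=np.radians(13.6); X=np.array([np.cos(a),np.sin(a),0]); Y=np.array([-X[1],X[0],0])
for n,x,y in[('tipL',203,262),('tipLi',240,262),('tipRi',265,262),('tipR',297,262),('rootL',190,380),('rootR',308,380)]:
    o,d=ray(c,230+x/2.9,200+y/2.9,1)
    for off in(-.011,0.):
        p=o+d*((off-(o-T)@X)/(d@X)); q=p-T; print(n,off,(q@Y*1e3).round(1),(q[2]*1e3).round(1),end=' | ')
    print()
E
python3 st.py
```

```text
tipL -0.011 -5.3 33.2 | tipL 0.0 -6.5 8.2 | 
tipLi -0.011 -0.2 33.1 | tipLi 0.0 -0.4 8.2 | 
tipRi -0.011 3.3 33.2 | tipRi 0.0 3.7 8.2 | 
tipR -0.011 7.7 33.2 | tipR 0.0 8.9 8.3 | 
rootL -0.011 -5.5 65.9 | rootL 0.0 -6.7 46.9 | 
rootR -0.011 7.6 66.0 | rootR 0.0 8.8 47.0 | 
4.3333 [0.4374 0.2113 0.06  ] tool y 103.6 tz [-0.e+00  1.e-04 -1.e+00] [ 0.31  0.27  1.91  0.    0.96 -1.5 ] [-1.3  0.2 -0.3] [0.05 0.05 0.01] -2.8264238857208815e-05 0.0
```

```bash
cat >> h.py <<'E'
def proj(c,p,fish=True):
    R=Rotation.from_quat(np.array(c['rotation'])[[1,2,3,0]]).as_matrix(); d=R.T@(np.array(p)-c['xyz']); d[1:]*=-1
    if not fish: return np.array([c['cx']+c['fx']*d[0]/d[2],c['cy']+c['fy']*d[1]/d[2]])
    h=np.hypot(*d[:2]); k=np.arctan2(h,d[2])/h; return np.array([c['cx']+c['fx']*d[0]*k, c['cy']+c['fy']*d[1]*k])
E
python3 - <<'E'
from h import *
c,im=load('w1'); T=np.array([.4198,.1523,.2617]); th=np.radians(13.55); Y=np.array([np.cos(th),np.sin(th),0]); X=np.array([-Y[1],Y[0],0])
for f in(-.011,.011):
  for z in(.013,.05): print(f,z,[proj(c,T+f*X+s*.0425*Y+[0,0,z]).round(0) for s in(-1,1)])
R=Rotation.from_quat(np.array(c['rotation'])[[1,2,3,0]]).as_matrix(); print(R.round(3), R.T@X)
crop=lambda im,a:np.clip(cv2.resize(im[a[0]:a[1],a[2]:a[3]],(390,390)).astype(float)*2.5,0,255).astype(np.uint8)
c3,s=snap('scene','s3'); print(proj(c3,[.4374,.2113,.06],0),proj(c3,[.437,.2105,.083],0))
u,v=proj(c3,[.4374,.2113,.06],0).astype(int)
cv2.imwrite('pics/v4.png',np.hstack([crop(im,(280,410,140,270)),crop(s,(v-45,v+35,u-40,u+40))])[:,:,::-1])
E
```

```text
-0.011 0.013 [array([228., 317.]), array([403., 317.])]
-0.011 0.05 [array([209., 360.]), array([422., 360.])]
0.011 0.013 [array([224., 275.]), array([407., 275.])]
0.011 0.05 [array([202., 311.]), array([429., 311.])]
[[ 0.972 -0.225 -0.064]
 [ 0.234  0.933  0.274]
 [-0.002 -0.282  0.959]] [-6.27167417e-05  9.59469383e-01  2.81812879e-01]
[327.0144953  204.61268876] [326.79976456 198.2427123 ]
```

View pics/v4.png

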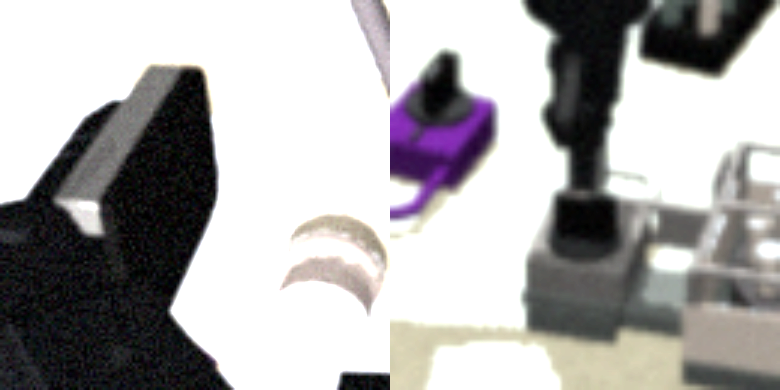

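Both pictures put the pad tips about 30 mm higher than the reported TCP: they seem to have shut just over the bar. I'll raise the shut fingers and measure the tip height with the scene camera against the light table.

apply_moves(steps=[0,0,4,0,0,0,8,0,0,0,10,0,0,0,10,0,0,0,10,0])

```text
clock: 4.8
position: [0.4382, 0.2116, 0.1612]
ee_rot: [0.002, -0.118, 0.993, 0.0]
contact_force: [0.7, 1.0, -0.4]
width: -0.0001
gripper_force: 0.0
```

```bash
python3 - <<'E'
from h import *
s=get_state(); p=s['position']; print(p.round(4))
c,im=snap('scene','s5'); u,v=proj(c,p,0); print('TCP px',u,v)
g=im.astype(int).sum(2); u=int(round(u))
for du in(-4,-2,0,2,4): print(du,[int(x) for x in g[int(v)-40:int(v)+40:2,u+du]])
for h in (0,.01,.02,.03,.04): print(h,proj(c,p+[0,0,h],0).round(1))
o=np.clip(cv2.resize(im[int(v)-60:int(v)+60,u-60:u+60],(480,480),interpolation=cv2.INTER_CUBIC).astype(float)*2.2,0,255).astype(np.uint8)
cv2.circle(o,(240,int((v-int(v)+60)*4)),4,(255,0,0),-1); cv2.imwrite('pics/v5.png',o[:,:,::-1])
E
python3 st.py
```

```text
[0.4382 0.2116 0.1612]
TCP px 327.44943857288763 175.32549945901258
-4 [15, 20, 56, 74, 82, 81, 84, 77, 53, 27, 12, 36, 193, 247, 252, 248, 283, 355, 362, 368, 364, 361, 363, 362, 360, 359, 359, 364, 363, 363, 365, 245, 86, 5, 2, 7, 31, 85, 59, 128]
-2 [14, 19, 63, 66, 68, 50, 41, 37, 27, 10, 15, 20, 20, 29, 20, 24, 68, 309, 356, 360, 365, 362, 360, 358, 358, 356, 362, 363, 364, 332, 349, 259, 115, 7, 12, 6, 26, 80, 54, 117]
0 [18, 28, 14, 15, 11, 22, 21, 32, 7, 13, 13, 19, 17, 26, 16, 12, 48, 296, 364, 365, 362, 362, 359, 362, 361, 360, 361, 359, 360, 357, 285, 249, 99, 9, 11, 3, 14, 54, 46, 121]
2 [16, 14, 17, 13, 13, 12, 13, 20, 11, 10, 13, 8, 49, 50, 49, 60, 70, 283, 364, 361, 362, 361, 363, 360, 361, 361, 362, 362, 359, 321, 303, 348, 63, 10, 7, 12, 13, 41, 44, 126]
4 [4, 19, 25, 12, 20, 14, 15, 6, 20, 24, 82, 94, 119, 137, 144, 147, 227, 342, 363, 361, 361, 361, 365, 359, 361, 366, 364, 365, 348, 296, 309, 353, 91, 11, 9, 6, 13, 36, 77, 133]
0 [327.4 175.3]
0.01 [327.5 172.3]
0.02 [327.5 169.3]
0.03 [327.5 166.2]
0.04 [327.5 163.1]
4.85 [0.437  0.2112 0.1598] tool y 103.59 tz [-3.e-04 -0.e+00 -1.e+00] [ 0.31  0.17  1.76  0.    1.21 -1.5 ] [-0.1 -0.1  0.1] [0.04 0.   0.02] -0.00017538532163496258 0.0
```

View pics/v5.png

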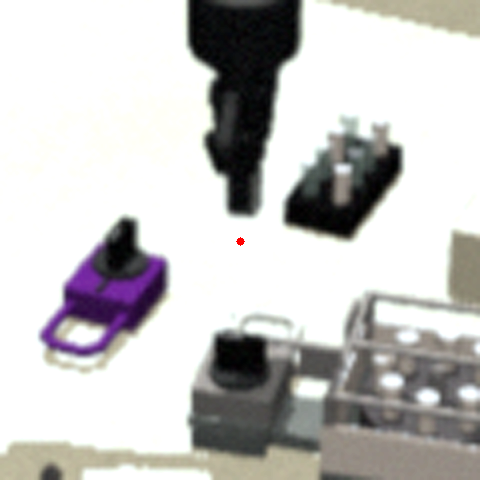

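The red dot (reported TCP) is about 7 px below the actual fingertips, so the real tips are about 30 mm short of the reported TCP, in agreement with the wrist view. I'll use z offset −30 mm and regrasp.

apply_moves(steps=[0,0,0,0,0,0,0,0,0,0,0,0,0,0,0,0,0,-0.05,-4,0,0,-0.05,-7,0,0,-0.05,-9,0,0,-0.05,-10,0], jaw=0)

```text
clock: 5.52
position: [0.4349, 0.21, 0.0569]
ee_rot: [-0.003, -0.118, 0.993, -0.001]
contact_force: [0.4, 0.2, -0.3]
width: 0.0851
gripper_force: 0.0
```

apply_moves(steps=[0,0,-1,0,0,0,-2,0,0,0,-2.7,0,0,0,-2.7,0,0,0,-2.7,0])

```text
clock: 5.93
position: [0.4371, 0.2107, 0.0327]
ee_rot: [-0.001, -0.118, 0.993, -0.0]
contact_force: [-0.5, -0.3, 0.3]
width: 0.0849
gripper_force: 0.0
```

apply_moves(steps=[0,0,0,0,0,0,0,0,0,0,0,0,0,0,0,0,0,0,0,0,0,0,0,0,0,0,0,0,0,0,0,0], jaw=255, newtons=30)

```text
clock: 6.6
position: [0.438, 0.2101, 0.0335]
ee_rot: [0.001, -0.119, 0.993, -0.001]
contact_force: [0.7, -4.4, 3.6]
width: 0.0127
gripper_force: 33.4
```

```bash
python3 st.py
```

```text
6.6 [0.438  0.2101 0.0335] tool y 103.63 tz [ 0.0012 -0.001  -1.    ] [ 0.31  0.31  1.94 -0.    0.89 -1.5 ] [ 0.7 -4.4  3.6] [-0.63 -0.09 -0.05] 0.012679864762153652 33.435927629470825
```

Gripped (12.7 mm). Turning −90°.

apply_moves(steps=[0,-0.05,0,-6,0,-0.05,0,-12,0,-0.05,0,-18,0,-0.05,0,-24,0,-0.05,0,-30,0,-0.05,0,-36,0,-0.05,0,-42,0,-0.05,0,-48])

```text
clock: 7.27
position: [0.4378, 0.2092, 0.0335]
ee_rot: [0.001, 0.298, 0.955, -0.001]
contact_force: [-0.1, -6.1, 4.9]
width: 0.0123
gripper_force: 33.6
```

apply_moves(steps=[0,0,0,-6,0,0,0,-12,0,0,0,-18,0,0,0,-24,0,0,0,-30,0,0,0,-36,0,0,0,-42,0,0,0,-42])

```text
clock: 7.93
position: [0.4369, 0.2087, 0.0335]
ee_rot: [0.001, 0.619, 0.785, -0.001]
contact_force: [-0.7, -5.9, 6.9]
width: 0.0124
gripper_force: 33.8
```

```bash
python3 st.py
```

```text
7.9333 [0.4369 0.2087 0.0335] tool y 13.46 tz [-6.0e-04 -2.8e-03 -1.0e+00] [ 0.3   0.31  1.94 -0.    0.89  0.07] [-0.7 -5.9  6.9] [-1.09  0.08 -0.07] 0.012382966432617075 33.832350969314575
```

apply_moves(steps=[0,0,0,0,0,0,0,0,0,0,0,0,0,0,0,0,0,0,2,0,0,0,6,0,0,0,10,0,-1,3,14,0], jaw=0)

```text
clock: 8.6
position: [0.4307, 0.2327, 0.1679]
ee_rot: [0.001, 0.62, 0.785, 0.0]
contact_force: [1.4, 0.6, -0.6]
width: 0.0854
gripper_force: 0.0
```

apply_moves(steps=[-2,-1,5,0,-3,-3,5,0,-3,-3,5,0,-3,-3,5,0])

```text
clock: 8.93
position: [0.399, 0.2049, 0.2166]
ee_rot: [0.001, 0.619, 0.786, 0.001]
contact_force: [0.3, 0.8, -0.2]
width: 0.0854
gripper_force: 0.0
```

```bash
python3 st.py; python3 - <<'E'
from h import *
c,im=snap('wrist','w6'); u,v=proj(c,[.4345,.22,.05]).astype(int); print(u,v,proj(c,[.414,.307,.0395]))
u0,v0=u-70,max(v-130,0); print('crop origin',u0,v0)
o=np.clip(cv2.resize(im[v0:v0+190,u0:u0+140],None,fx=3,fy=3,interpolation=cv2.INTER_CUBIC).astype(float)*1.5,0,255).astype(np.uint8)
cv2.imwrite('pics/v6.png',o[:,:,::-1])
E
```

```text
8.9333 [0.399  0.2049 0.2166] tool y 13.56 tz [ 0.0023  0.0012 -1.    ] [0.32 0.07 1.73 0.   1.33 0.08] [ 0.3  0.8 -0.2] [-0.05 -0.    0.  ] 0.08536670542627305 0.0
356 208 [357.13587551 112.2123348 ]
crop origin 286 78
```

View pics/v6.png

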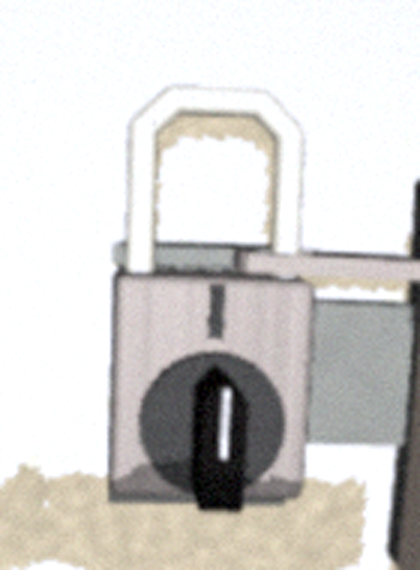

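The dial's nose now lies in line with the ridge (crop 215,310). The bow's middle is at crop (217,97), i.e. pixel (358.3,110.3).

```bash
python3 - <<'E'
from h import *
c,im=load('w6')
P=lambda x,y,z: onz(c,286+x/3,78+y/3,z,1)
print('bow',P(217,98,.037),'barL/R',P(180,97,.037),P(255,99,.037))
a,b,d,e=[P(*q,.05) for q in((116,277),(312,280),(111,497),(301,497))]
print('mid',(a+b+d+e)/4,np.linalg.norm(b-a),np.linalg.norm(a-d))
print('ridge/nose',P(216,310,.05),P(212,370,.083), 'leg ang',[np.degrees(np.arctan2(*(p-q)[[1,0]])) for p,q in[(P(146,150,.0395),P(141,270,.0395)),(P(289,150,.0395),P(283,250,.0395))]])
E
```

```text
bow [0.41496454 0.30894456 0.037     ] barL/R [0.40375426 0.30630558 0.037     ] [0.42654193 0.31177586 0.037     ]
mid [0.4341947 0.2206706 0.05     ] 0.060062479805520326 0.06924770241269965
ridge/nose [0.42931611 0.2449817  0.05      ] [0.42785335 0.23143374 0.083     ] leg ang [np.float64(101.45258274105997), np.float64(101.13717786326484)]
```

apply_moves(steps=[1.6,10.4,-6,89,1.6,10.4,-6,89,1.6,10.4,-6,89,1.6,10.4,-6,89,1.6,10.4,-6,89,1.6,10.4,-6,89,1.6,10.4,-6,89,1.6,10.4,-6,89], jaw=147)

```text
clock: 9.65
position: [0.4148, 0.3092, 0.1534]
ee_rot: [-0.002, 0.163, 0.987, -0.001]
contact_force: [-0.0, 0.1, -0.5]
width: 0.0363
gripper_force: 0.0
```

apply_moves(steps=[0,0,-2,31.8,0,0,-4,31.8,0,0,-5,31.8,0,0,-5,31.8,0,0,-5,31.8,0,0,-5,31.8,0,0,-5,31.8])

```text
clock: 10.23
position: [0.4149, 0.3089, 0.1042]
ee_rot: [-0.001, -0.11, 0.994, -0.0]
contact_force: [0.0, -0.2, -0.1]
width: 0.0362
gripper_force: 0.0
```

```bash
python3 st.py
```

```text
10.2333 [0.4149 0.3089 0.1042] tool y 102.59 tz [-2.3e-03 -8.0e-04 -1.0e+00] [ 0.51  0.27  1.78  0.    1.09 -1.29] [ 0.  -0.2 -0.1] [-0.01 -0.02  0.03] 0.03624043114879454 0.0
```

apply_moves(steps=[0,0,-3,0,0,0,-5,0,0,0,-6.5,0,0,0,-7.5,0,0,0,-8,0,0,0,-8,0])

```text
clock: 10.73
position: [0.4147, 0.3086, 0.0246]
ee_rot: [-0.001, -0.11, 0.994, -0.0]
contact_force: [-0.6, -0.7, 0.3]
width: 0.0361
gripper_force: 0.0
```

apply_moves(steps=[0,0,-1,0,0,0,-1.8,0,0,0,-2.4,0,0,0,-2.8,0,0,0,-3.2,0,0,0,-3.2,0])

```text
clock: 11.23
position: [0.4148, 0.3085, -0.007]
ee_rot: [-0.001, -0.111, 0.994, -0.0]
contact_force: [0.2, 0.3, 0.4]
width: 0.0359
gripper_force: 0.0
```

apply_moves(steps=[0,0,0,0,0,0,0,0,0,0,0,0,0,0,0,0,0,0,0,0,0,0,0,0], jaw=255, newtons=30)

```text
clock: 11.73
position: [0.4155, 0.3087, -0.006]
ee_rot: [0.0, -0.111, 0.994, 0.0]
contact_force: [0.6, -0.8, 0.0]
width: 0.0077
gripper_force: 29.3
```

```bash
python3 st.py
```

```text
11.7333 [ 0.4155  0.3087 -0.006 ] tool y 102.69 tz [ 6.e-04  2.e-04 -1.e+00] [ 0.5   0.4   1.92 -0.    0.82 -1.29] [ 0.6 -0.8  0. ] [-0.22 -0.04 -0.04] 0.007657619760556613 29.273272088030353
```

apply_moves(steps=[-0.04,0.2,0,0,-0.09,0.4,0,0,-0.13,0.6,0,0,-0.18,0.8,0,0,-0.22,1.0,0,0])

```text
clock: 12.15
position: [0.413, 0.319, -0.0062]
ee_rot: [0.0, -0.111, 0.994, -0.0]
contact_force: [1.5, -2.6, 1.9]
width: 0.0073
gripper_force: 29.3
```

The shackle slides freely at about 3 N, past the pin. Continuing to the stop.

apply_moves(steps=[-0.07,0.3,0,0,-0.13,0.6,0,0,-0.2,0.9,0,0,-0.27,1.2,0,0,-0.33,1.5,0,0,-0.4,1.8,0,0,-0.45,2.0,0,0,-0.45,2.0,0,0])

```text
clock: 12.82
position: [0.4082, 0.3392, -0.0064]
ee_rot: [-0.0, -0.111, 0.994, 0.0]
contact_force: [-0.3, -1.2, 1.5]
width: 0.0077
gripper_force: 29.3
```

apply_moves(steps=[-0.02,0.1,0,0,-0.04,0.2,0,0,-0.04,0.2,0,0])

```text
clock: 13.07
position: [0.408, 0.34, -0.0064]
ee_rot: [-0.0, -0.111, 0.994, -0.001]
contact_force: [1.8, -5.6, 1.5]
width: 0.0076
gripper_force: 29.4
```

apply_moves(steps=[-0.02,0.1,0,0,-0.04,0.15,0,0,-0.04,0.15,0,0])

```text
clock: 13.32
position: [0.4079, 0.34, -0.0065]
ee_rot: [-0.0, -0.111, 0.994, -0.002]
contact_force: [3.4, -9.8, 1.4]
width: 0.0077
gripper_force: 29.5
```

At the stop (32 mm, force rising to 10 N). Release and go over the lock body.

apply_moves(steps=[0,0,0,0,0,0,0,0,0,0,0,0,0,0,0,0,0,0,3,0,0,0,7,0,0,0,11,0,0,0,15,0], jaw=147)

```text
clock: 13.98
position: [0.407, 0.3425, 0.1452]
ee_rot: [-0.0, -0.111, 0.994, 0.0]
contact_force: [1.2, 0.3, -0.1]
width: 0.0361
gripper_force: 0.0
```

```bash
python3 st.py
```

```text
13.9833 [0.407  0.3425 0.1452] tool y 102.7 tz [-1.e-03  4.e-04 -1.e+00] [ 0.57  0.25  1.69  0.    1.2  -1.22] [ 1.2  0.3 -0.1] [ 0.01 -0.07  0.05] 0.03606641110605 0.0
```

apply_moves(steps=[2.7,-12.1,0,-89.5,2.7,-12.1,0,-89.5,2.7,-12.1,0,-89.5,2.7,-12.1,0,-89.5,2.7,-12.1,0,-89.5,2.7,-12.1,0,-89.5,2.7,-12.1,0,-89.5,2.7,-12.1,0,-89.5], jaw=0)

```text
clock: 14.65
position: [0.4346, 0.2215, 0.1438]
ee_rot: [-0.0, 0.383, 0.924, 0.0]
contact_force: [-0.3, -0.1, -0.7]
width: 0.0859
gripper_force: 0.0
```

apply_moves(steps=[0,0,0,-32.2,0,0,0,-32.2,0,0,0,-32.2,0,0,0,-32.2,0,0,0,-32.2,0,0,0,-32.2])

```text
clock: 15.15
position: [0.4345, 0.2217, 0.1437]
ee_rot: [-0.0, 0.621, 0.783, 0.0]
contact_force: [0.4, -0.0, 0.1]
width: 0.0857
gripper_force: 0.0
```

```bash
python3 st.py; python3 - <<'E'
from h import *
c,im=load('w6'); 
# bow check: compare current view
c,im=snap('wrist','w7')
for p in [(.4078,.340,.0395),(.4148,.3085,.0395)]: print(proj(c,p))
Y=np.array([-.225,.974,0]);M=np.array([.4342,.2207,.0395])
print([(d,int(im[tuple(proj(c,M+Y*d/1e3).round().astype(int)[::-1])].astype(int).sum())) for d in range(70,136,2)])
# front (+y) edge and rear edge of top face off the ridge: profile at x=-20mm, z=.05
M[2]=.05;X=np.array([.974,.225,0])
for yy in(20,-35,):
  print(yy,[(d,int(im[tuple(proj(c,M+X*d/1e3+Y*yy/1e3).round().astype(int)[::-1])].astype(int).sum())) for d in list(range(-38,-26,1))+list(range(26,38))])
print([(d,int(im[tuple(proj(c,M-X*.024+Y*d/1e3).round().astype(int)[::-1])].astype(int).sum())) for d in list(range(-42,-30))+list(range(30,42))])
E
```

```text
15.15 [0.4345 0.2217 0.1437] tool y 13.15 tz [ 0.e+00  7.e-04 -1.e+00] [0.33 0.19 1.78 0.   1.17 0.1 ] [ 0.4 -0.   0.1] [-0.    0.01 -0.01] 0.08572596662295554 0.0
[316.98941665  71.33268845]
[316.55555127 114.3361529 ]
[(70, 558), (72, 546), (74, 548), (76, 550), (78, 551), (80, 545), (82, 543), (84, 536), (86, 543), (88, 548), (90, 536), (92, 545), (94, 553), (96, 543), (98, 552), (100, 549), (102, 537), (104, 544), (106, 553), (108, 487), (110, 429), (112, 413), (114, 435), (116, 457), (118, 438), (120, 411), (122, 509), (124, 538), (126, 526), (128, 531), (130, 534), (132, 536), (134, 533)]
20 [(-38, 553), (-37, 547), (-36, 547), (-35, 548), (-34, 556), (-33, 552), (-32, 555), (-31, 421), (-30, 330), (-29, 371), (-28, 442), (-27, 435), (26, 436), (27, 423), (28, 411), (29, 382), (30, 314), (31, 298), (32, 357), (33, 357), (34, 361), (35, 348), (36, 350), (37, 352)]
-35 [(-38, 413), (-37, 401), (-36, 412), (-35, 420), (-34, 418), (-33, 419), (-32, 409), (-31, 417), (-30, 431), (-29, 407), (-28, 415), (-27, 400), (26, 366), (27, 381), (28, 413), (29, 398), (30, 406), (31, 417), (32, 429), (33, 428), (34, 431), (35, 441), (36, 431), (37, 433)]
[(-42, 549), (-41, 556), (-40, 550), (-39, 552), (-38, 504), (-37, 461), (-36, 412), (-35, 388), (-34, 320), (-33, 232), (-32, 177), (-31, 301), (30, 432), (31, 450), (32, 436), (33, 441), (34, 444), (35, 376), (36, 334), (37, 252), (38, 332), (39, 484), (40, 538), (41, 549)]
```

Body is centred under the gripper (edges ±31 mm). The bow is at about 117–121 mm, so the shackle is out. Descend and grip.

apply_moves(steps=[0,0,-4,0,0,0,-7,0,0,0,-9,0,0,0,-10.5,0,0,0,-11.5,0,0,0,-11.5,0])

```text
clock: 15.7
position: [0.4328, 0.2208, 0.0266]
ee_rot: [-0.001, 0.621, 0.784, -0.002]
contact_force: [-0.5, -0.3, 0.2]
width: 0.0855
gripper_force: 0.0
```

apply_moves(steps=[0,0,-1,0,0,0,-1.8,0,0,0,-2.4,0,0,0,-2.9,0,0,0,-3.3,0,0,0,-3.3,0])

```text
clock: 16.2
position: [0.4334, 0.221, -0.0045]
ee_rot: [-0.001, 0.621, 0.784, -0.001]
contact_force: [-2.6, -0.6, -0.3]
width: 0.0852
gripper_force: 0.0
```

apply_moves(steps=[0,0,0,0,0,0,0,0,0,0,0,0,0,0,0,0,0,0,0,0,0,0,0,0], jaw=255, newtons=70)

```text
clock: 16.7
position: [0.4349, 0.2213, -0.0037]
ee_rot: [0.0, 0.621, 0.784, 0.0]
contact_force: [-0.6, -0.8, 5.1]
width: 0.0606
gripper_force: 78.3
```

```bash
python3 st.py
```

```text
16.7 [ 0.4349  0.2213 -0.0037] tool y 13.2 tz [ 5.e-04  1.e-04 -1.e+00] [ 0.33  0.36  1.98 -0.    0.8   0.1 ] [-0.6 -0.8  5.1] [-0.15  0.41  0.01] 0.06062730607350624 78.2508373260498
```

Gripped (60.6 mm, 78 N). Lift slowly straight up.

apply_moves(steps=[0,0,0.3,0,0,0,0.6,0,0,0,1,0,0,0,1.5,0,0,0,2,0,0,0,2.5,0,0,0,2.5,0])

```text
clock: 17.28
position: [0.4355, 0.2215, 0.0218]
ee_rot: [0.001, 0.621, 0.784, 0.001]
contact_force: [1.1, -0.6, -3.8]
width: 0.0608
gripper_force: 77.2
```

```bash
python3 st.py; python3 - <<'E'
from h import *
# reader glass from top & scene images: light square inside black reader
for n,box in(('top',(195,245,285,335)),('scene',(245,300,305,365))):
    c,im=load(n); r=im[box[0]:box[1],box[2]:box[3]].astype(int).sum(2)
    m=(r<110).astype(np.uint8); k,l,st,ce=cv2.connectedComponentsWithStats(m); i=1+st[1:,4].argmax()
    cn=max(cv2.findContours((l==i).astype(np.uint8),0,2)[0],key=cv2.contourArea); h=np.zeros_like(m); cv2.drawContours(h,[cn],-1,1,-1)
    g=cv2.erode(h,np.ones((3,3)))*(r>150).astype(np.uint8); k,l,st,ce2=cv2.connectedComponentsWithStats(g); j=1+st[1:,4].argmax()
    u,v=ce2[j]+[box[2],box[0]]; print(n,st[j],u,v,onz(c,u,v,.041),cv2.minAreaRect(cn))
E
```

```text
17.2833 [0.4355 0.2215 0.0218] tool y 13.2 tz [ 2.e-03  4.e-04 -1.e+00] [ 0.33  0.33  1.95 -0.    0.86  0.1 ] [ 1.1 -0.6 -3.8] [-0.11 -0.02 -0.02] 0.060795255963011656 77.20436096191406
top [ 12  14  24  22 500] 308.178 219.456 [ 0.57047676 -0.00190315  0.041     ] ((23.0, 25.5), (31.0, 30.0), 90.0)
scene [ 14  11  34  23 455] 335.4769230769231 266.65714285714284 [ 0.57060711 -0.00299064  0.041     ] ((29.794116973876953, 27.676467895507812), (43.92552947998047, 35.04624938964844), 19.653823852539062)
```

apply_moves(steps=[0,0,1.5,0,0,0,4,0,0,0,6.5,0,0,0,8.9,0,0.5,-0.8,8.9,0,1.5,-2.4,8.9,0,2.8,-4.6,8.9,0,4.1,-6.8,8.9,0])

```text
clock: 17.95
position: [0.4754, 0.1523, 0.1088]
ee_rot: [-0.0, 0.621, 0.784, -0.0]
contact_force: [1.0, -0.8, -5.6]
width: 0.0606
gripper_force: 78.7
```

apply_moves(steps=[1.4,-2.3,0,0,2.8,-4.6,0,0,4.2,-6.9,0,0,5.6,-9.2,0,0,7,-11.5,0,0,8.2,-13.5,0,0,9,-14.9,0,0,9.4,-15.6,0,0])

```text
clock: 18.62
position: [0.5704, -0.0051, 0.1085]
ee_rot: [-0.0, 0.622, 0.783, -0.001]
contact_force: [-0.2, 0.1, -5.2]
width: 0.0607
gripper_force: 78.6
```

apply_moves(steps=[0,0,0,0,0,0,0,0,0,0,0,0,0,0,0,0])

```text
clock: 18.95
position: [0.5687, -0.0014, 0.1096]
ee_rot: [-0.001, 0.621, 0.784, -0.0]
contact_force: [0.6, 0.7, -4.8]
width: 0.0608
gripper_force: 78.6
```

```bash
python3 st.py; python3 - <<'E'
from h import *
c,im=snap('wrist','w9'); s=get_state(); 
M=s['position']+[0,0,.0387]; Y=np.array([-.228,.9736,0])
print('bow profile',[(d,int(im[tuple(proj(c,M+Y*d/1e3).round().astype(int)[::-1])].astype(int).sum())) for d in range(80,132,3)])
c,im=snap('top','t9'); v=lambda p:proj(c,p,0).round(1); print('pred mid',v(M+[0,0,.015]),'glass',v([.5705,-.0025,.041]))
E
```

```text
18.95 [ 0.5687 -0.0014  0.1096] tool y 13.27 tz [-9.e-04  6.e-04 -1.e+00] [-0.13  0.34  1.67  0.    1.14 -0.36] [ 0.6  0.7 -4.8] [-0.09 -0.02 -0.03] 0.060763605028729545 78.6011016368866
bow profile [(80, 595), (83, 449), (86, 449), (89, 588), (92, 588), (95, 593), (98, 601), (101, 591), (104, 580), (107, 577), (110, 592), (113, 581), (116, 575), (119, 203), (122, 540), (125, 24), (128, 19), (131, 38)]
pred mid [308.2 213.7] glass [308.4 219.4]
```

apply_moves(steps=[0.1,0,0,0,0.1,0,0,0,0.1,0,0,0,0.1,0,0,0,0.1,0,0,0,0.1,0,0,0])

```text
clock: 19.55
position: [0.5707, -0.0027, 0.1097]
ee_rot: [0.0, 0.621, 0.784, 0.0]
contact_force: [-0.4, 0.0, -5.6]
width: 0.0605
gripper_force: 78.6
```

```bash
python3 st.py; python3 -c "
from rig import *
print(sign_off())"
```

```text
19.55 [ 0.5707 -0.0027  0.1097] tool y 13.19 tz [ 1.e-04  0.e+00 -1.e+00] [-0.13  0.34  1.66  0.    1.14 -0.36] [-0.4  0.  -5.6] [-0.1   0.04  0.02] 0.06050361753314506 78.6002254486084
the job is handed in; nothing more can be done
None
```

I opened the lock on the tube tray (dial in line with the ridge, shackle drawn 32 mm to its stop) and handed in at 19.6 s with it held still and level, dial up, about 10 cm above the reader's glass; my first try at the dial closed on air because the fingertips sit about 30 mm short of the reported tool point.

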